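# Unload the roll-top warming cabinet into the jar carrier

### The job

The sample jars in the roll-top warming cabinet are ready to be carried away. Make the cabinet dead first by pulling its isolator plug and laying the plug on the red lid, then raise the slatted shutter until it stays open by itself. Stand every jar from the cabinet in a well of the white carrier, upright and all the way down, then swing the carrier's hold-down frame over them and press it until it snaps into its catch; leave the shutter open to air and do not push the carton of cover glasses away.

Things in the scene. Friction and masses are not known exactly. Their poses are not given: they have to be found in the camera images.
- cabinet: roll-top warming cabinet, white, fixed to the desk, 308 mm wide, 370 deep, 234 high, half-round from the side. Origin on the desk under the middle; x points away from its front, y to its left seen from the robot, so its front faces -x. Jars stand on a plate 36 mm above the desk, inside a fence 16 mm high (inside x -0.138 to -0.060, y +-0.100). Its front lip is 46 mm high at x -0.157 to -0.175; side walls inside at y +-0.142. The open shutter leaves x below 0 free above
- shutter_axis (a point): centre of the circular side tracks, 50 mm above the desk in the middle of the cabinet: the shutter turns about the cabinet's y axis through this point
- shutter (a joint): how far the slatted shutter is raised along its curved tracks, rad: 0 shut, 1.57 fully open (its lower edge at the top of the cabinet). It takes about 3 N at the bar; let go below about 0.65 it rolls shut by its weight, past about 0.8 it rolls on open and stays
- shutter_bar (a point): middle of the shutter's lifting bar: a round steel bar 12 mm thick, 110 mm long along the cabinet's y, carried at its ends 38 mm clear of the slats (centre to slat face); it runs on a circle of 207 mm about shutter_axis, from low in front of the cabinet (about 72 mm above the desk) up to its top, 256 mm
- plug: black isolator plug without a lead, standing in its socket at the start. Grip body 26 x 18 mm (its x, y) and 34 mm high, with a flange 30 x 22 x 4 mm at its foot; origin under the flange, z up through the grip, shank reaching 19 mm below. Two sprung balls hold it: pulled straight up it gives way at 10 to 20 N after 2 to 6 mm
- socket (a point): mouth of the plug's socket, on a small console (88 mm square, 30 mm high, the socket block 26 mm more) standing before the cabinet's right front corner, 56 mm above the desk; hole 18 x 14 mm along the cabinet's x and y, 25 mm deep
- lid_tray: loose shallow red plastic lid lying open side up, 105 x 165 mm (x, y), floor 4 mm thick, rim 10 mm high; origin under its centre
- jar0: squat amber glass jar with a white screw cap, 32 mm in diameter, 36 mm high, 50 g; origin at the centre of its underside, z up. Starts in the cabinet, or is absent
- jar1: squat amber glass jar with a white screw cap, 32 mm in diameter, 36 mm high, 50 g; origin at the centre of its underside, z up. Starts in the cabinet, or is absent
- jar2: squat amber glass jar with a white screw cap, 32 mm in diameter, 36 mm high, 50 g; origin at the centre of its underside, z up. Starts in the cabinet, or is absent
- jar3: squat amber glass jar with a white screw cap, 32 mm in diameter, 36 mm high, 50 g; origin at the centre of its underside, z up. Starts in the cabinet, or is absent
- carrier: white jar carrier, fixed, block 96 x 112 mm (x, y) and 22 mm high with four round wells; origin on the desk under its centre, x pointing away from the robot. The frame's hinge posts, 51 mm high, stand at x +0.053, y +-0.048; the sprung catch is in the middle of the front (-x) face
- well0 (a point): near left well of the carrier, 38 mm in diameter, 16 mm deep: centre of its floor, 6 mm above the desk, where a jar's origin comes to rest
- well1 (a point): near right well of the carrier, 38 mm in diameter, 16 mm deep: centre of its floor, 6 mm above the desk, where a jar's origin comes to rest
- well2 (a point): far left well of the carrier, 38 mm in diameter, 16 mm deep: centre of its floor, 6 mm above the desk, where a jar's origin comes to rest
- well3 (a point): far right well of the carrier, 38 mm in diameter, 16 mm deep: centre of its floor, 6 mm above the desk, where a jar's origin comes to rest
- keeper_hinge (a point): middle of the hold-down frame's hinge, 47 mm above the desk; the frame turns about the carrier's y axis through it
- keeper (a joint): angle of the steel hold-down frame, rad: 2.8 thrown back away from the robot, 0 down over the jars. On the way down its tongue meets the sprung catch at about 0.1; about 4 to 8 N down on the handle snaps it past to 0, where the catch holds it. It falls by its own weight when let go, and goes home only over jars that are fully down
- keeper_grip (a point): middle of the frame's handle: black round sleeve 13 mm thick, 40 mm long along the carrier's y, outside the frame's right (-y) side, 109 mm from the hinge line and 71 mm right of the carrier's middle; 47 mm above the desk when closed, about 84 mm when thrown back
- slip_box: bystander: loose pale blue carton of cover glasses, 48 x 98 x 34 mm, origin under its centre; must stay where it is

How it is judged:
On the way, in this order (a step that is already met when the one before it is completed fails the run):
1. the plug is pulled right out of its socket, the shutter still shut (distance between plug and socket above 0.06 m and value of joint shutter below 0.15 rad), for 0.1 s.
2. the shutter stands open by itself, not touched (value of joint shutter above 1.45 rad and contact force between the fingers and shutter below 0.2 N), for 0.5 s.
3. every jar stands in a well of the carrier (((horizontal distance between jar0 and well0 below 0.006 m and z of jar0 in the frame of well0 below 0.004 m) or (horizontal distance between jar0 and well1 below 0.006 m and z of jar0 in the frame of well1 below 0.004 m) or (horizontal distance between jar0 and well2 below 0.006 m and z of jar0 in the frame of well2 below 0.004 m) or (horizontal distance between jar0 and well3 below 0.006 m and z of jar0 in the frame of well3 below 0.004 m)) and ((horizontal distance between jar1 and well0 below 0.006 m and z of jar1 in the frame of well0 below 0.004 m) or (horizontal distance between jar1 and well1 below 0.006 m and z of jar1 in the frame of well1 below 0.004 m) or (horizontal distance between jar1 and well2 below 0.006 m and z of jar1 in the frame of well2 below 0.004 m) or (horizontal distance between jar1 and well3 below 0.006 m and z of jar1 in the frame of well3 below 0.004 m)) and ((horizontal distance between jar2 and well0 below 0.006 m and z of jar2 in the frame of well0 below 0.004 m) or (horizontal distance between jar2 and well1 below 0.006 m and z of jar2 in the frame of well1 below 0.004 m) or (horizontal distance between jar2 and well2 below 0.006 m and z of jar2 in the frame of well2 below 0.004 m) or (horizontal distance between jar2 and well3 below 0.006 m and z of jar2 in the frame of well3 below 0.004 m)) and ((horizontal distance between jar3 and well0 below 0.006 m and z of jar3 in the frame of well0 below 0.004 m) or (horizontal distance between jar3 and well1 below 0.006 m and z of jar3 in the frame of well1 below 0.004 m) or (horizontal distance between jar3 and well2 below 0.006 m and z of jar3 in the frame of well2 below 0.004 m) or (horizontal distance between jar3 and well3 below 0.006 m and z of jar3 in the frame of well3 below 0.004 m))), for 0.2 s.
4. the hold-down frame is snapped into its catch (value of joint keeper below 0.03 rad), for 0.3 s.
At the end, for the whole second after the job is handed in: every jar that is there stands upright (within 0.2 rad) and at rest on the floor of a well (4 mm), the frame is in its catch (below 0.03 rad), the plug lies at rest on the red lid (within 55 x 85 mm of its centre), the shutter is open (above 1.45 rad) (all of step 3 and angle between each of jar0, jar1, jar2, jar3's own z axis and vertical below 0.2 rad and linear speed of each of jar0, jar1, jar2, jar3, plug below 0.02 m/s and x of plug in the frame of lid_tray between -0.055 and 0.055 m and y of plug in the frame of lid_tray between -0.085 and 0.085 m and z of plug in the frame of lid_tray between -0.01 and 0.035 m and value of joint shutter above 1.45 rad and value of joint keeper below 0.03 rad); the robot touches nothing.
It fails at once if the cover glass carton is pushed more than 3 cm (distance of slip_box from where it was at the start of the episode above 0.03 m).
Of jar0, jar1, jar2, jar3 only 2 to 4 are there at a start; the rules pass over those that are not, and their reading is None.
At some moment in a run one of jar0, jar1, jar2, jar3, lid_tray may be knocked a few centimetres aside while the robot is not near it.
It also fails if it takes over 210 s, if anything falls off the work surface, if the arm or the gripper's body presses on something with over 40 N, if the wrist force passes 120 N, or if a joint passes its speed limit or range.

### The arm

A 6-joint arm with a two-finger parallel gripper is mounted at the origin on a cart in front of the work surface, level with it; the furniture and walls round the work are solid. World frame = base frame: x ahead of the robot, y to its left, z up, the work surface at z = 0. Lengths are in m, angles in rad, forces in N, time in s.
With the tool pointing down it reaches from about 0.35 to 0.725 m from the base axis. Payload 4.3 kg.
Tool frame: the origin (TCP) lies at the very end of the fingers, on their centre line; the grasp point (between the pads) lies 19 mm behind it; z points along the fingers, y is the line along which they close (so a half turn about z gives the same grasp; the last joint's range is limited). The gripper opens to 85 mm and grips with 20 to 120 N. Pads are 22 mm wide; open, the fingers measure 114 mm over their backs; the gripper's body (76 mm by 85 mm) begins 54 mm behind the grasp point. The pads swing forward as they close: fully open they stand 13 mm farther back than shut.
Start: joints at [1.119, 0.377, 0.081, 1.274, 0, 1.46], TCP at [0.193, 0.542, 0.231] pointing down, gripper open.
Joint ranges: [-2.72, 2.72], [-0.84, 1.66], [-1.02, 1.22], [-1.77, 2.12], [-1.37, 1.28], [-3.14, 3.14]. Speed limits (rad/s): [2.57, 2.57, 3.14, 3.14, 3.14, 3.14].

### API

Orientations are given as a rotation vector (axis times angle).
In Python, from bench import arm gives the robot as it stands. Calls block until the motion is done:
- arm.movep(position, orientation): joint-space move of the TCP to a pose.
- arm.move_straight(position, ori=None, rate=0.15, guard=None): straight line of the TCP; ori=None keeps the orientation; rate is the mean speed in m/s. With guard (N) it stops when the force on the tool has changed by that much, and returns True; else False.
- arm.movej(angles): joint-space move.
- arm.gripper_to(opening, squeeze=None): finger opening in m; squeeze is the grip in N (None keeps the last); returns when the fingers have stopped.
- arm.wait(seconds).
- arm.inverse_kinematics(position, orientation): joint angles nearest the present ones, or None.
- arm.capture(name): name is "scene" or "top" or "wrist"; returns a dict with "img" (400x640x3 uint8, red, green, blue), "depth" (400x640 float32, m along the optical axis (not along the pixel's ray), 0 where there is no reading), "vertical_fov" (degrees; the focal length in pixels is half the picture's height over the tangent of half this angle, whatever the lens; pixels are square), "cx", "cy" (the principal point, pixels), "k1" (the pictures are not rectified: a ray, as slopes to the right and down, at radius r is drawn at 1 + k1 r^2 times it, then the intrinsics apply), "view" (4x4, takes a point from world to camera coordinates). Camera axes: x right, y up, looking along -z (the intrinsics and any distortion apply to the point x, -y, -z); pixel columns grow to the right and rows downward; lengths in m; the calibration is good to about 2 mm. A picture is of the moment at which its call begins.
A pose or a line that the arm cannot do raises arm.IKError and nothing moves.
- arm.close_job(): hands the job in; it is judged then, once.
Trained networks look in a picture, given as the dict that the camera call returned (one of the last four; its "shot" number tells which), for a name from the list of things; names that differ only in an ending like _2 or _b are one class to them, and where a whole thing is asked for, a point or a joint stands for the part that bears it (a point fixed in the world has none). Each returns a list of dicts, best first, with "p" (0 to 1); they miss things now and then, are a little off and sometimes report something else, mostly with a low value. They report only what shows in the picture. A call takes as long as a camera call.
- arm.boxes_of(picture, label): "bbox" ([left, top, right, bottom] in pixels, round what is visible of it).
- arm.spot_point(picture, label): "location" ([column, row] in pixels: a listed point, or the origin of a listed thing).
Readings, each from a call of its own:
- arm.get_t(): time.
- arm.get_joint_positions(): joint angles.
- arm.get_joint_velocities(): joint speeds.
- arm.get_joint_torque(): joint torques, N m.
- arm.get_eef_pos(): TCP position.
- arm.get_ee_rot(): TCP orientation.
- arm.get_force(): force on the tool from outside, world axes, zero at the start.
- arm.get_ft_torque(): the same for the moment, N m.
- arm.get_opening(): finger opening in m.
- arm.get_gripper_force(): force on a finger pad.
Only numpy, scipy, OpenCV 4.12 (cv2) and the standard library are available. Lean on these libraries where they do the work, as an engineer would, in place of code of your own. Each camera call takes 0.05 s, during which the arm holds its last target. There are 200 camera calls.

## Working session

There is one attempt and no reset: what is moved stays moved. The work goes in short steps, each a Python script; the robot and the scene stay as the last script left them, time stands still between calls to the robot, and variables do not carry over. Pictures are saved under pics/ and viewed, at most 14 in all, crops included, and the job is handed in when it is done.

```bash
mkdir -p pics; cat > h.py <<'E'
import numpy as np, cv2
from bench import arm
from scipy.spatial.transform import Rotation as R
def K(p):
    h=p["img"].shape[0]; f=h/2/np.tan(np.radians(p["vertical_fov"])/2)
    return np.array([[f,0,p["cx"]],[0,f,p["cy"]],[0,0,1.]])
def ray(p,uv):
    d=np.array([p["k1"],0,0,0,0.])
    s=cv2.undistortPoints(np.array([[uv]],float),K(p),d)[0,0]
    return np.array([s[0],-s[1],-1.])
def at_z(p,uv,z):
    M=np.linalg.inv(p["view"]); d=M[:3,:3]@ray(p,uv); o=M[:3,3]
    return o+d*(z-o[2])/d[2]
def at_depth(p,uv,win=2):
    u,v=int(round(uv[0])),int(round(uv[1])); a=p["depth"][max(0,v-win):v+win+1,max(0,u-win):u+win+1]; a=a[a>0]
    if len(a)==0: return None
    M=np.linalg.inv(p["view"]); return M[:3,:3]@(ray(p,uv)*np.median(a))+M[:3,3]
def cloud(p):
    h,w=p["depth"].shape; v,u=np.mgrid[:h,:w]
    s=cv2.undistortPoints(np.stack([u,v],-1).reshape(-1,1,2).astype(float),K(p),np.array([p["k1"],0,0,0,0.]))[:,0]
    d=p["depth"].reshape(-1); c=np.c_[s[:,0]*d,-s[:,1]*d,-d]; M=np.linalg.inv(p["view"])
    P=c@M[:3,:3].T+M[:3,3]; P[d==0]=np.nan; return P.reshape(h,w,3)
def save(p,n): cv2.imwrite(f"pics/{n}.png",p["img"][:,:,::-1])
def down(yaw): # tool z down, tool y (closing line) at angle yaw from world x
    y=np.array([np.cos(yaw),np.sin(yaw),0]); z=np.array([0,0,-1.]); x=np.cross(y,z)
    return R.from_matrix(np.c_[x,y,z]).as_rotvec()
E
python3 - <<'E'
from h import *
np.set_printoptions(precision=4,suppress=True)
for c in ["scene","top"]:
    p=arm.capture(c); save(p,c+"0")
    M=np.linalg.inv(p["view"]); print(c,M[:3,3],-M[:3,2],p["k1"])
    for n in ["cabinet","shutter_axis","shutter_bar","plug","socket","lid_tray","jar0","carrier","well0","well1","well2","well3","keeper_hinge","keeper_grip","slip_box"]:
        z={"shutter_axis":.05,"shutter_bar":.072,"plug":.056,"socket":.056,"keeper_hinge":.047,"keeper_grip":.084}.get(n,0.006 if n[:4]=="well" else 0)
        for r in arm.spot_point(p,n)[:2]:
            print(n,round(r["p"],2),np.array(r["location"]),at_z(p,r["location"],z),at_depth(p,r["location"]))
print(arm.get_ee_rot(),down(0),arm.get_t())
E
```

```text
scene [-0.0854  0.1063  0.7292] [ 0.6509 -0.2228 -0.7257] -0.0993546778750853
shutter_bar 0.67 [255.2 223.9] [0.4875 0.0454 0.072 ] [0.4841 0.0457 0.0759]
plug 0.52 [314.  218.7] [ 0.4726 -0.0702  0.056 ] [ 0.4614 -0.0667  0.0694]
plug 0.36 [416.5 229.4] [ 0.3743 -0.2482  0.056 ] [ 0.4105 -0.2761  0.003 ]
socket 0.66 [312.1 220.4] [ 0.4697 -0.0651  0.056 ] [ 0.4592 -0.0619  0.0687]
lid_tray 0.66 [217.  287.3] [0.4207 0.1482 0.    ] [0.4194 0.1481 0.0018]
lid_tray 0.5 [311.5 217.3] [ 0.5247 -0.0811  0.    ] [ 0.4604 -0.0614  0.0769]
carrier 0.94 [399.6 226.2] [ 0.4335 -0.2482  0.    ] [ 0.4196 -0.2388  0.0195]
well0 0.81 [395.4 237.1] [ 0.406  -0.2238  0.006 ] [ 0.4077 -0.225   0.0035]
well0 0.78 [417.8 228.5] [ 0.4097 -0.2783  0.006 ] [ 0.4112 -0.2795  0.0038]
well1 0.81 [395.4 237.1] [ 0.406  -0.2238  0.006 ] [ 0.4077 -0.225   0.0035]
well1 0.78 [417.8 228.5] [ 0.4097 -0.2783  0.006 ] [ 0.4112 -0.2795  0.0038]
well2 0.81 [395.4 237.1] [ 0.406  -0.2238  0.006 ] [ 0.4077 -0.225   0.0035]
well2 0.78 [417.8 228.5] [ 0.4097 -0.2783  0.006 ] [ 0.4112 -0.2795  0.0038]
well3 0.81 [395.4 237
[... 1531 characters left out ...]
 0.0043]
well2 0.74 [382.8 265.3] [ 0.4027 -0.2176  0.006 ] [ 0.4035 -0.2179  0.0046]
well3 0.81 [407.8 262.4] [ 0.4064 -0.269   0.006 ] [ 0.4074 -0.2695  0.0043]
well3 0.74 [382.8 265.3] [ 0.4027 -0.2176  0.006 ] [ 0.4035 -0.2179  0.0046]
keeper_hinge 0.92 [390.5 219.7] [ 0.4847 -0.2408  0.047 ] [ 0.4829 -0.2401  0.0496]
keeper_hinge 0.64 [396.6 254.3] [ 0.4031 -0.2395  0.047 ] [ 0.4178 -0.2459  0.021 ]
keeper_grip 0.92 [413.  169.8] [ 0.585  -0.3001  0.084 ] [ 0.5868 -0.3008  0.0819]
slip_box 0.95 [330.7 283.6] [ 0.3714 -0.1102  0.    ] [ 0.3552 -0.1081  0.033 ]
slip_box 0.59 [404.2 242.8] [ 0.4564 -0.2717  0.    ] [ 0.4534 -0.2704  0.0049]
[0.5343 3.0958 0.0001] [2.2214 2.2214 0.    ] 1.6
```

View pics/scene0.png

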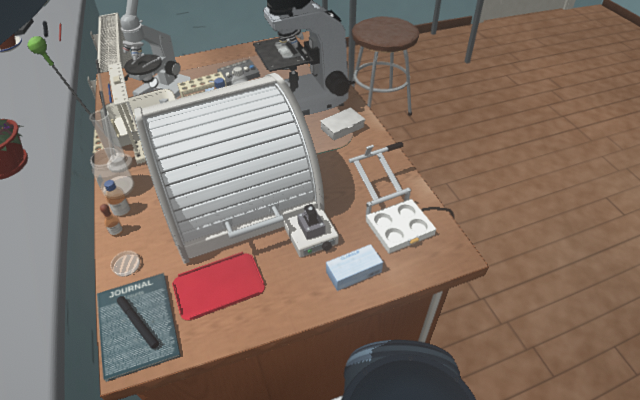

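View pics/top0.png

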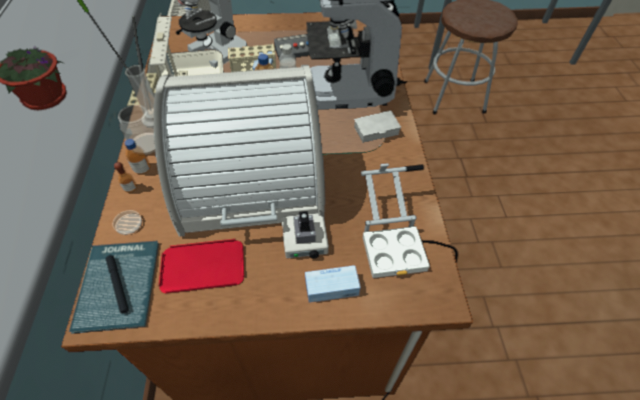

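The scene and top pictures agree. The shut cabinet has its bar at top-view (250,216), the plug is at (304,224), the lid at (200,265), the carrier at (394,253) with the frame thrown back (grip at 413,169), and the carton at (331,284). Next I fit the cabinet's pose and look closer at the plug.

```bash
python3 - <<'E'
from h import *
from scipy.optimize import least_squares
np.set_printoptions(precision=4,suppress=True)
p=arm.capture("top"); P=cloud(p)
Q=P[85:205,185:300].reshape(-1,3); Q=Q[np.isfinite(Q[:,0])&(Q[:,2]>.1)]
def res(q):
    a,off,r=q; s=Q[:,0]*np.cos(a)+Q[:,1]*np.sin(a)-off
    return np.hypot(s,Q[:,2]-.05)-r
s=least_squares(res,[0,.7,.17],loss="soft_l1",f_scale=.003); print("yaw,off,r",s.x,np.abs(res(s.x)).mean())
a,off,r=s.x; c,sn=np.cos(a),np.sin(a)
# lateral extents: all points above desk in cylinder with radius>0.178 (rims)
A=P.reshape(-1,3); A=A[np.isfinite(A[:,0])]; x=A[:,0]*c+A[:,1]*sn-off; y=-A[:,0]*sn+A[:,1]*c; rr=np.hypot(x,A[:,2]-.05)
m=(rr>.16)&(rr<.188)&(A[:,2]>.15)&(abs(y)<.35)
print("lat ext",np.percentile(y[m],[.5,2,50,98,99.5]), np.histogram(y[m],20))
for nm,z in [("shutter_bar",.072)]:
    l=arm.spot_point(p,nm)[0]["location"]; b=at_z(p,l,z); print(b,"in cab", b[0]*c+b[1]*sn-off,-b[0]*sn+b[1]*c)
arm.movep([.43,-.06,.30],down(a+np.pi/2))
w=arm.capture("wrist"); save(w,"w1"); M=np.linalg.inv(w["view"]); print("wrist cam",M[:3,3],-M[:3,2],M[:3,0])
for n in ["plug","socket","shutter_bar"]:
    for q in arm.spot_point(w,n)[:2]: print(n,q["p"],q["location"],at_z(w,q["location"],.056))
print(arm.get_joint_positions(),arm.get_t())
E
```

```text
yaw,off,r [0.0689 0.6916 0.1667] 0.0012514940216592674
lat ext [-0.1403 -0.136   0.0175  0.1612  0.1651] (array([827, 676, 718, 719, 728, 733, 734, 741, 743, 734, 751, 751, 752,
       763, 757, 768, 771, 776, 740, 972]), array([-0.1424, -0.1269, -0.1114, -0.0958, -0.0803, -0.0648, -0.0492,
       -0.0337, -0.0181, -0.0026,  0.0129,  0.0285,  0.044 ,  0.0595,
        0.0751,  0.0906,  0.1061,  0.1217,  0.1372,  0.1527,  0.1683]))
[0.4863 0.0462 0.072 ] in cab -0.20323150700554915 0.012592961730790143
wrist cam [ 0.3622 -0.0637  0.4425] [ 0.2689  0.0189 -0.963 ] [-0.07    0.9976  0.0001]
plug 0.74 [287.8, 124.4] [ 0.3646 -0.1033  0.056 ]
plug 0.71 [148.7, 277.1] [ 0.6133 -0.3161  0.056 ]
socket 0.9 [309.6, 205.9] [ 0.4768 -0.0668  0.056 ]
shutter_bar 0.57 [387.8, 217.8] [0.4871 0.0494 0.056 ]
[-0.284   0.0791 -0.127   1.3649  0.     -0.3538] 4.2167
```

View pics/w1.png

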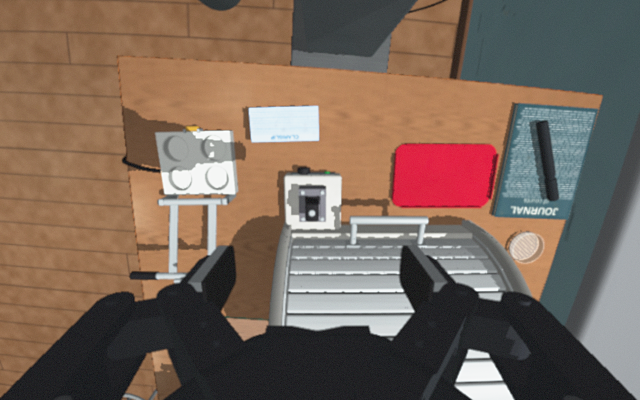

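The wrist view shows everything at once: the plug at (312,203), the lid at (445,175), the bar at (388,222), the carrier at (197,160) and the carton at (284,124). I refine the plug from depth and take the other poses from the same frame.

```bash
python3 - <<'E'
from h import *
np.set_printoptions(precision=4,suppress=True)
w=arm.capture("wrist"); P=cloud(w)
Q=P[170:235,285:345].reshape(-1,3); Q=Q[np.isfinite(Q[:,0])]
a=.069; Rm=np.array([[np.cos(a),np.sin(a)],[-np.sin(a),np.cos(a)]])
t=Q[(Q[:,2]>.078)&(Q[:,0]<.51)]; q=t[:,:2]@Rm.T; print("plug top",len(t),t[:,2].max(),q.min(0),q.max(0),Rm.T@((q.min(0)+q.max(0))/2),np.median(t,0))
for n,z in [("lid_tray",0),("carrier",0),("well0",.006),("well2",.006),("keeper_hinge",.047),("keeper_grip",.084),("slip_box",0)]:
    for r in arm.spot_point(w,n)[:4]: print(n,round(r["p"],2),r["location"],at_z(w,r["location"],z))
# carrier top face
C=P[110:210,140:250].reshape(-1,3); C=C[np.isfinite(C[:,0])]; t=C[(abs(C[:,2]-.022)<.004)]
(cx,cy),(ww,hh),ang=cv2.minAreaRect((t[:,:2]*1000).astype(np.float32)); print("carrier rect",cx,cy,ww,hh,ang)
E
```

```text
plug top 288 0.09207612801581483 [ 0.4567 -0.1052] [ 0.482  -0.0861] [ 0.4748 -0.0631] [ 0.4733 -0.063   0.0893]
carrier 0.67 [200.6, 164.2] [ 0.4359 -0.2468  0.    ]
well0 0.9 [214.1, 149.1] [ 0.4098 -0.2221  0.006 ]
well0 0.9 [181.2, 179.8] [ 0.4624 -0.2771  0.006 ]
well0 0.65 [182.3, 151.9] [ 0.4173 -0.2727  0.006 ]
well0 0.56 [219.0, 173.4] [ 0.4478 -0.2152  0.006 ]
well2 0.9 [214.1, 149.1] [ 0.4098 -0.2221  0.006 ]
well2 0.9 [181.2, 179.8] [ 0.4624 -0.2771  0.006 ]
well2 0.65 [182.3, 151.9] [ 0.4173 -0.2727  0.006 ]
well2 0.56 [219.0, 173.4] [ 0.4478 -0.2152  0.006 ]
keeper_hinge 0.64 [194.1, 201.5] [ 0.4848 -0.2395  0.047 ]
keeper_grip 0.94 [146.8, 278.0] [ 0.5969 -0.3009  0.084 ]
keeper_grip 0.55 [185.4, 178.6] [ 0.4424 -0.2332  0.084 ]
keeper_grip 0.43 [288.3, 124.7] [ 0.3647 -0.0999  0.084 ]
carrier rect 431.9993591308594 -262.7215576171875 109.53143310546875 147.98959350585938 3.851581573486328
```

```bash
python3 - <<'E'
from h import *
np.set_printoptions(precision=4,suppress=True)
o=down(.069+np.pi/2)
arm.gripper_to(.045,40)
arm.movep([.474,-.063,.16],o)
print(arm.move_straight([.474,-.063,.064],rate=.08,guard=8),arm.get_eef_pos(),arm.get_opening())
arm.gripper_to(0.0,60); print("grip",arm.get_opening(),arm.get_gripper_force(),arm.get_force())
arm.move_straight([.474,-.063,.072],rate=.02); print(arm.get_force())
arm.move_straight([.474,-.063,.20],rate=.15); arm.wait(.15)
print(arm.get_opening(),arm.get_gripper_force(),arm.get_t())
p=arm.capture("top"); save(p,"t2")
r=arm.spot_point(p,"lid_tray"); print([(q["p"],at_z(p,q["location"],0)) for q in r[:2]])
r=arm.spot_point(p,"shutter_bar"); print([(q["p"],at_z(p,q["location"],.072)) for q in r[:2]])
E
```

```text
False [ 0.4745 -0.0631  0.0645] 0.045298814418171865
grip 0.01681406107659995 58.994951248168945 [-0.0362  0.4147  3.6727]
[-0.1099  0.9792  2.1091]
0.01693888500079435 65.47948837280273 9.1417
[(0.77, array([0.4258, 0.1483, 0.    ])), (0.56, array([0.542 , 0.0622, 0.    ]))]
[(0.75, array([0.4941, 0.0469, 0.072 ]))]
```

View pics/t2.png

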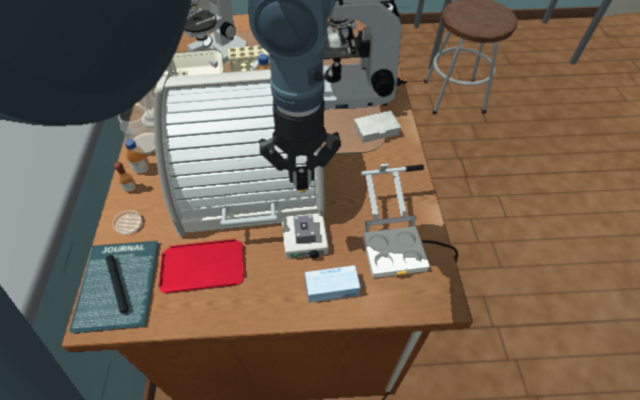

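The plug is in the fingers (302,187) and the socket is empty at (303,225). Next I place it on the lid and check the arc for the bar.

```bash
python3 - <<'E'
from h import *
np.set_printoptions(precision=4,suppress=True)
o=down(.069+np.pi/2)
arm.move_straight([.40,.05,.20],rate=.25)
arm.movep([.423,.150,.12],o)
print(arm.move_straight([.423,.150,.033],rate=.06,guard=4),arm.get_eef_pos())
arm.gripper_to(.05); arm.wait(.3)
arm.move_straight([.423,.150,.20],rate=.25)
p=arm.capture("wrist"); save(p,"w3")
r=arm.spot_point(p,"plug"); print([(q["p"],at_depth(p,q["location"])) for q in r[:2]])
O=np.array([.689,.060]); c,s=np.cos(.069),np.sin(.069)
for yaw in [.069,.069+np.pi,.069-np.pi]:
  for th in [.107,.5,.9,1.2,1.4,1.5,1.57]:
    x=-.207*np.cos(th); z=.05+.207*np.sin(th)-.014
    print(round(yaw,2),th,arm.inverse_kinematics([O[0]+c*x,O[1]+s*x,z],down(yaw)))
print(arm.get_t())
E
```

```text
False [0.4234 0.1501 0.0333]
[(0.88, array([0.4142, 0.1485, 0.0558]))]
0.07 0.107 [-0.0362  0.3306 -0.4669  0.7733  0.      1.4656]
0.07 0.5 [-0.0312  0.298  -0.2881  0.9847  0.      1.4706]
0.07 0.9 [-0.0217  0.3632 -0.0257  1.1819  0.      1.4801]
0.07 1.2 [-0.0138  0.4664  0.2107  1.315   0.      1.488 ]
0.07 1.4 [-0.0088  0.5567  0.3857  1.3998  0.      1.493 ]
0.07 1.5 [-0.0064  0.6079  0.4791  1.442   0.      1.4954]
0.07 1.57 [-0.0048  0.6461  0.5473  1.472   0.      1.497 ]
3.21 0.107 [-0.0362  0.3306 -0.4669  0.7733 -0.     -1.676 ]
3.21 0.5 [-0.0312  0.298  -0.2881  0.9847 -0.     -1.671 ]
3.21 0.9 [-0.0217  0.3632 -0.0257  1.1819 -0.     -1.6615]
3.21 1.2 [-0.0138  0.4664  0.2107  1.315  -0.     -1.6536]
3.21 1.4 [-0.0088  0.5567  0.3857  1.3998 -0.     -1.6486]
3.21 1.5 [-0.0064  0.6079  0.4791  1.442  -0.     -1.6462]
3.21 1.57 [-0.0048  0.6461  0.5473  1.472  -0.     -1.6446]
-3.07 0.107 [-0.0362  0.3306 -0.4669  0.7733  0.     -1.676 ]
-3.07 0.5 [-0.0312  0.298  -0.2881  0.9847  0.     -1.671 ]
-3.07 0.9 [-0.0217  0.3632 -0.0257  1.1819  0.     -1.6615]
-3.07 1.2 [-0.0138  0.4664  0.2107  1.315   0.     -1.6536]
-3.07 1.4 [-0.0088  0.5567  0.3857  1.3998  0.     -1.6486]
-3.07 1.5 [-0.0064  0.6079  0.4791  1.442   0.     -1.6462]
-3.07 1.57 [-0.0048  0.6461  0.5473  1.472   0.     -1.6446]
13.8
```

View pics/w3.png

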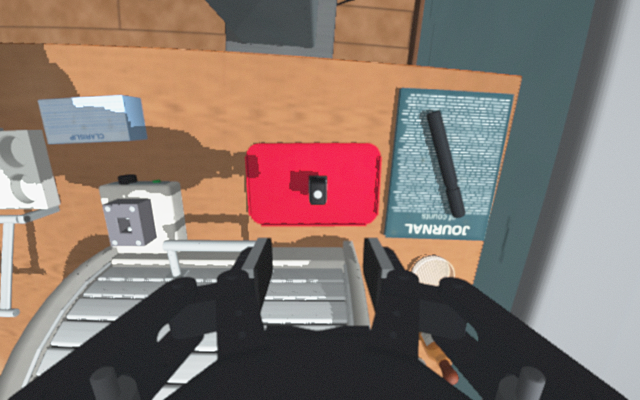

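The plug stands in the lid at (318,190), and its origin is only 23 mm up, so it counts. Next is the shutter.

```bash
python3 - <<'E'
from h import *
np.set_printoptions(precision=4,suppress=True)
a=.069; O=np.array([.689,.060]); c,s=np.cos(a),np.sin(a)
p=arm.capture("wrist"); P=cloud(p).reshape(-1,3); P=P[np.isfinite(P[:,0])]
x=(P[:,0]-O[0])*c+(P[:,1]-O[1])*s; y=-(P[:,0]-O[0])*s+(P[:,1]-O[1])*c
m=(abs(y)<.05)&(P[:,2]>.06)&(P[:,2]<.09)&(x<-.19)&(x>-.22)
print("bar",m.sum(),x[m].mean(),np.polyfit(y[m],x[m],1),np.percentile(P[m,2],[5,95]))
bx=x[m].mean(); 
if not -.213<bx<-.199 or m.sum()<30: raise SystemExit
o=down(a)
def pt(th): 
    X=-.207*np.cos(th); return [O[0]+c*X,O[1]+s*X,.05+.207*np.sin(th)-.016]
arm.gripper_to(.034,30)
q=pt(.107)
arm.movep([q[0]-.02,q[1],.20],o)
arm.move_straight([q[0],q[1],.14],rate=.15)
print(arm.move_straight(q,rate=.06,guard=6),arm.get_eef_pos(),arm.get_force())
arm.gripper_to(0,25); print("grip",arm.get_opening(),arm.get_gripper_force(),arm.get_force())
for th in np.linspace(.2,1.56,12):
    arm.move_straight(pt(th),rate=.12)
    if th<.5 or th>1.3: print(round(th,2),arm.get_opening(),arm.get_force())
arm.gripper_to(.04); q=pt(1.56)
arm.move_straight([q[0],q[1],.31],rate=.15)
arm.wait(.6)
print(arm.get_t())
arm.move_straight([.56,.08,.33],ori=down(a+np.pi/2) if False else None,rate=.25)
w=arm.capture("wrist"); save(w,"w4")
for r in arm.spot_point(w,"jar0")[:6]: print("jar",r["p"],r["location"],at_z(w,r["location"],.036),at_depth(w,r["location"]))
t=arm.capture("top"); save(t,"t4")
for r in arm.spot_point(t,"shutter_bar")[:1]: print("bar",r["p"],r["location"],at_depth(t,r["location"]))
E
```

```text
bar 1013 -0.20616465007044027 [-0.0518 -0.2066] [0.071 0.078]
True [0.4816 0.0459 0.0573] [-0.0662 -0.9386  0.5763]
grip 0.010813793216705739 24.672613441944122 [ 5.4565  0.7444 -3.2471]
0.2 0.010977414391271478 [ 1.807   1.2666 -3.1199]
0.32 0.011050586984511307 [ 1.0675  1.805  -2.6835]
0.45 0.010858574844812847 [-2.142   1.1702 -0.8674]
1.31 0.011001329213693357 [-1.4662  2.4842 12.9039]
1.44 0.011040155065974654 [-0.9548  1.2869  9.0148]
1.56 0.01086636125207711 [2.6639 1.8247 4.5274]
23.4667
jar 0.97 [335.6, 226.6] [ 0.5974 -0.0141  0.036 ] [ 0.594  -0.0008  0.0717]
jar 0.95 [333.4, 203.0] [0.5902 0.0267 0.036 ] [0.5875 0.0366 0.0715]
jar 0.68 [324.7, 178.4] [0.5729 0.0665 0.036 ] [0.5715 0.0732 0.072 ]
jar 0.68 [333.6, 143.6] [0.5824 0.1219 0.036 ] [0.5803 0.1242 0.0722]
bar 0.85 [235.0, 67.9] [0.7143 0.0574 0.2595]
```

View pics/w4.png

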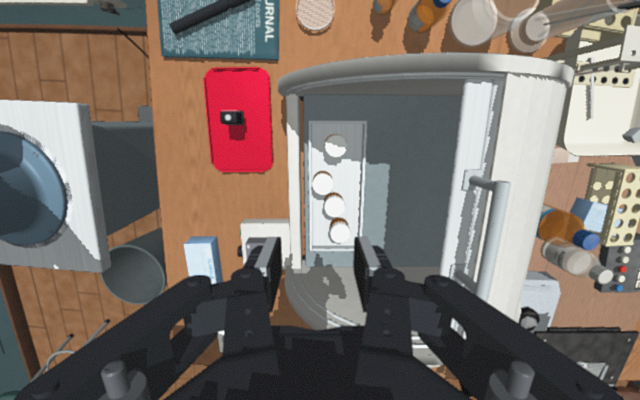

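The shutter is open: the bar reads 0.26 m high. Four jars stand in the tray at (335,146), (322,183), (334,206) and (340,231). I measure the caps here and the wells from above the carrier.

```bash
cat > m.py <<'E'
from h import *
a=.069; O=np.array([.689,.060]); cs=np.array([np.cos(a),np.sin(a)]); ys=np.array([-cs[1],cs[0]])
def jars(w):
    P=cloud(w); D=P[...,:2]-O; x=D@cs; y=D@ys; z=P[...,2]
    m=((z>.064)&(z<.079)&(x>-.15)&(x<-.045)&(abs(y)<.115)).astype(np.uint8)
    m=cv2.morphologyEx(m,cv2.MORPH_OPEN,np.ones((2,2),np.uint8))
    n,l=cv2.connectedComponents(m,connectivity=4); out=[]
    for i in range(1,n):
        v,u=np.nonzero(l==i)
        if len(v)<60: continue
        q=np.array([at_z(w,(b,c),.072)[:2] for b,c in zip(u,v)]); (cx,cy),r=cv2.minEnclosingCircle((q*1000).astype(np.float32))
        out.append((q.mean(0),np.array([cx,cy])/1000,r,len(v)))
    return out
def wells(w):
    P=cloud(w); m=(abs(P[...,2]-.022)<.005)&(abs(P[...,0]-.435)<.075)&(abs(P[...,1]+.247)<.08)
    # rectified map of plane z=.022, 0.5 mm/pix
    g=np.mgrid[-.075:.075:.0005,-.08:.08:.0005]; X=np.stack([g[0]+.435,g[1]-.247,np.full(g[0].shape,.022)],-1)
    V=w["view"]; C=X@V[:3,:3].T+V[:3,3]; s=np.stack([C[...,0]/-C[...,2],-C[...,1]/-C[...,2]],-1)
    r2=(s**2).sum(-1,keepdims=True); s=s*(1+w["k1"]*r2); k=K(w)
    U=s[...,0]*k[0,0]+k[0,2]; Vv=s[...,1]*k[1,1]+k[1,2]
    M=cv2.remap(m.astype(np.uint8)*255,U.astype(np.float32),Vv.astype(np.float32),cv2.INTER_LINEAR)
    I=cv2.remap(w["img"],U.astype(np.float32),Vv.astype(np.float32),cv2.INTER_LINEAR)
    n,l,st,ce=cv2.connectedComponentsWithStats((M<128).astype(np.uint8),connectivity=4)
    return I,M,[(X[int(round(c[1])),int(round(c[0])),:2],s_[4]*.25) for c,s_ in zip(ce[1:],st[1:]) if 500<s_[4]*.25<1500]
E
python3 - <<'E'
from m import *
np.set_printoptions(precision=4,suppress=True)
w=arm.capture("wrist")
for j in jars(w): print(j)
arm.movep([.38,-.25,.25],down(np.pi/2))
w=arm.capture("wrist"); save(w,"w5")
I,M,L=wells(w); cv2.imwrite("pics/r5.png",np.hstack([I[:,:,::-1],cv2.cvtColor(M,cv2.COLOR_GRAY2BGR)]))
for q in L: print("well",q)
for n,z in [("keeper_hinge",.047),("keeper_grip",.084),("well0",.006)]:
    for r in arm.spot_point(w,n)[:4]: print(n,r["p"],r["location"],at_z(w,r["location"],z),at_depth(w,r["location"],1))
E
```

```text
(array([0.5852, 0.1202]), array([0.5853, 0.1202]), 15.705934524536133, 359)
(array([0.5707, 0.0646]), array([0.5709, 0.0645]), 15.642197608947754, 346)
(array([0.5909, 0.0312]), array([0.5907, 0.0311]), 16.144519805908203, 337)
(array([ 0.6035, -0.0106]), array([ 0.6036, -0.0106]), 16.656951904296875, 315)
well (array([ 0.405 , -0.2185]), np.float64(1061.75))
well (array([ 0.4095, -0.276 ]), np.float64(1074.5))
well (array([ 0.45 , -0.215]), np.float64(1053.25))
well (array([ 0.455, -0.272]), np.float64(1052.5))
keeper_hinge 0.67 [328.5, 254.3] [ 0.4836 -0.234   0.047 ] [ 0.4815 -0.2342  0.0511]
keeper_grip 0.74 [318.7, 209.9] [ 0.4083 -0.2477  0.084 ] [ 0.4278 -0.2474  0.0216]
well0 0.97 [340.6, 219.9] [ 0.4481 -0.2149  0.006 ] [ 0.4484 -0.2149  0.0052]
well0 0.85 [300.9, 196.8] [ 0.4129 -0.273   0.006 ] [ 0.413  -0.273   0.0056]
well0 0.82 [301.8, 228.5] [ 0.4617 -0.2724  0.006 ] [ 0.4619 -0.2725  0.0054]
well0 0.59 [338.5, 194.0] [ 0.4087 -0.2189  0.006 ] [ 0.4089 -0.2188  0.0054]
```

View pics/r5.png

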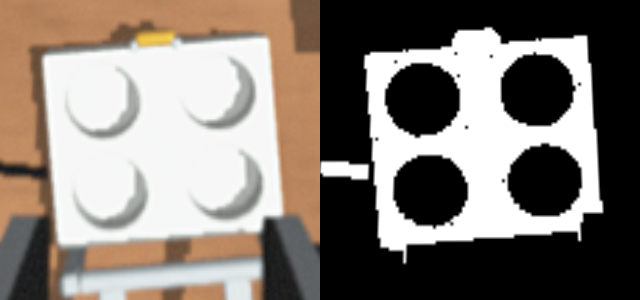

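View pics/w5.png

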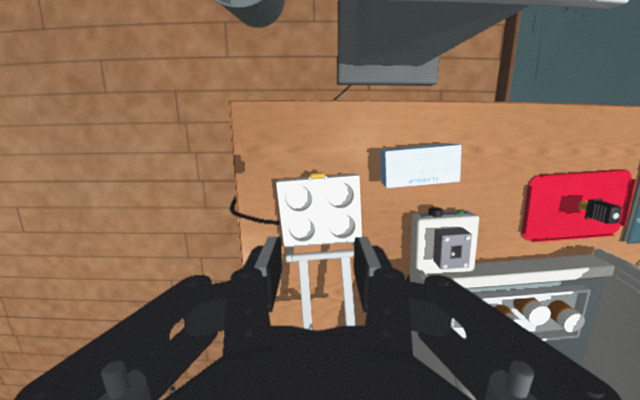

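The four wells come out cleanly in the rectified map: spacing 57 x 45 mm, yaw about 0.08. The plug is still in the lid at (605,212). I start with the first jar.

```bash
cat >> m.py <<'E'
W=[np.array(q) for q in [(.450,-.215),(.455,-.272),(.405,-.2185),(.4095,-.276)]]
def look():
    arm.movep([.56,.08,.33],down(a)); return [j[1] for j in jars(arm.capture("wrist"))]
def pick(J,i):
    j=J[i]; best=None
    for d in [0,.2,-.2,.4,-.4,.6,-.6]:
        e=np.array([np.cos(a+d),np.sin(a+d)])
        cl=min([np.linalg.norm(j+s*.027*e-k)-.029 for s in (1,-1) for n,k in enumerate(J) if n!=i]+[.01])
        if best is None or cl>best[0]: best=(cl,d)
        if cl>.003: break
    o=down(a+best[1]); print("pick",j,best)
    arm.gripper_to(.046,40); arm.movep([*j,.14],o)
    g=arm.move_straight([*j,.057],rate=.12,guard=6)
    arm.gripper_to(0,40); op=arm.get_opening(); print("guard",g,"z",arm.get_eef_pos()[2],"op",op)
    arm.move_straight([*j,.25],rate=.25); arm.wait(.1)
    return .027<op and arm.get_opening()>.027
def place(k):
    w=W[k]; o=down(.079+np.pi/2)
    arm.movep([*w,.25],o); arm.move_straight([*w,.055],rate=.2)
    for d in [(0,0),(.002,0),(-.002,0),(0,.002),(0,-.002),(.002,.002),(-.002,-.002),(.002,-.002),(-.002,.002)]:
        t=w+d
        g=arm.move_straight([*t,.0275],rate=.04,guard=6); z=arm.get_eef_pos()[2]; print("place",d,g,z)
        if z<.0305: break
        arm.move_straight([*t,.052],rate=.1)
    arm.gripper_to(.042); arm.wait(.1); arm.move_straight([*w,.15],rate=.2)
E
python3 - <<'E'
from m import *
np.set_printoptions(precision=4,suppress=True)
J=look(); print(J)
i=int(np.argmin([j[1] for j in J])); print(pick(J,i))
place(0); print(arm.get_t())
arm.movep([.38,-.25,.25],down(np.pi/2)); w=arm.capture("wrist"); save(w,"w6")
P=cloud(w); Q=P[(abs(P[...,0]-.45)<.03)&(abs(P[...,1]+.215)<.03)&(P[...,2]>.032)]; print("cap",len(Q),np.median(Q,0),(Q.min(0)+Q.max(0))/2)
E
```

```text
[array([0.5854, 0.1199]), array([0.571 , 0.0644]), array([0.5911, 0.0313]), array([ 0.6032, -0.0106])]
pick [ 0.6032 -0.0106] (0.01, 0)
guard False z 0.05855745387431302 op 0.030087221265640236
True
place (0, 0) True 0.028556744391024867
36.4333
cap 559 [ 0.4526 -0.2143  0.042 ] [ 0.457  -0.22    0.0425]
```

View pics/w6.png

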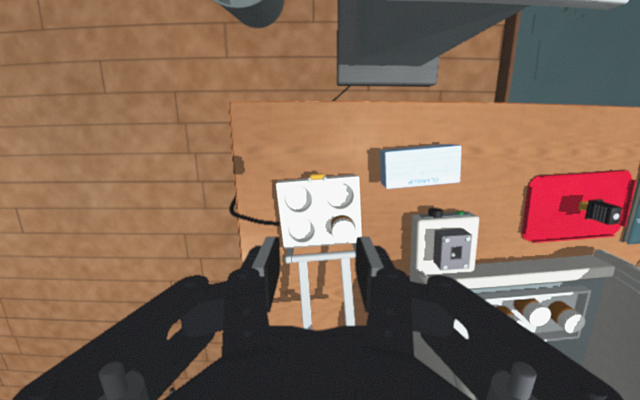

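The jar is seated in the far left well at (342,228), with its cap at 42 mm as it should be. Now the other three.

```bash
python3 - <<'E'
from m import *
np.set_printoptions(precision=4,suppress=True)
for k in [1,2,3]:
    J=look(); print(J)
    if not J: break
    i=int(np.argmin([j[1] for j in J]))
    if not pick(J,i): print("FAILED PICK"); break
    place(k); print(arm.get_t())
arm.movep([.38,-.25,.25],down(np.pi/2)); w=arm.capture("wrist"); save(w,"w7")
P=cloud(w)
for q in W:
    m=(np.hypot(P[...,0]-q[0],P[...,1]-q[1])<.024)&(P[...,2]>.030); print("cap",m.sum(),np.median(P[m],0),np.percentile(P[m][:,2],[5,95]))
for n,z in [("keeper_hinge",.047),("keeper_grip",.084)]:
    for r in arm.spot_point(w,n)[:2]: print(n,r["p"],r["location"],at_z(w,r["location"],z),at_depth(w,r["location"],1))
E
```

```text
[array([0.5852, 0.12  ]), array([0.5709, 0.0644]), array([0.591 , 0.0314])]
pick [0.591  0.0314] (np.float64(0.0065150201095738915), 0)
guard False z 0.05856586173632875 op 0.03014225571520677
place (0, 0) True 0.028562326273380564
47.0083
[array([0.5851, 0.1199]), array([0.5708, 0.0644])]
pick [0.5708 0.0644] (0.01, 0)
guard False z 0.05851726174428239 op 0.030219140593109435
place (0, 0) True 0.0285150771152113
56.975
[array([0.5849, 0.12  ])]
pick [0.5849 0.12  ] (0.01, 0)
guard False z 0.058568075629307076 op 0.030160969126195737
place (0, 0) True 0.02855298675459613
67.075
cap 442 [ 0.4478 -0.2143  0.0415] [0.0339 0.0429]
cap 436 [ 0.4528 -0.2701  0.0415] [0.0341 0.0429]
cap 1822 [ 0.3894 -0.2069  0.3066] [0.0408 0.3263]
cap 635 [ 0.4006 -0.2718  0.042 ] [0.0378 0.3025]
keeper_hinge 0.56 [324.5, 259.9] [ 0.4909 -0.2392  0.047 ] [ 0.5157 -0.2378 -0.0008]
```

View pics/w7.png

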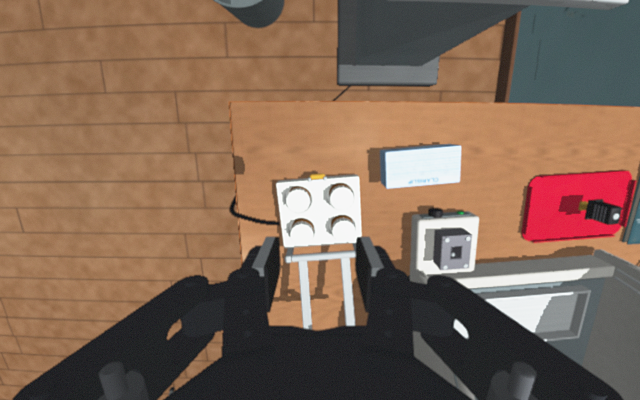

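All four jars stand in the wells, near pair at (297,197) and (341,194), far pair at (301,229) and (343,227), and the cabinet tray is empty. Next I look at the frame handle.

```bash
python3 - <<'E'
from m import *
np.set_printoptions(precision=4,suppress=True)
cc=np.array([.430,-.2454]); b=.079; ex=np.array([np.cos(b),np.sin(b)]); ey=np.array([-ex[1],ex[0]])
arm.move_straight([.38,-.25,.32],rate=.3)
arm.movep([.55,-.26,.26],down(b))
w=arm.capture("wrist"); save(w,"w8"); P=cloud(w)
for r in arm.spot_point(w,"keeper_grip")[:2]: print(r["p"],r["location"],at_z(w,r["location"],.084),at_depth(w,r["location"],1))
D=P[...,:2]-cc; x=D@ex; y=D@ey; z=P[...,2]
m=(x>.12)&(x<.19)&(y<-.055)&(y>-.1)&(z>.06)&(z<.11)
print(m.sum(),"x",np.percentile(x[m],[2,50,98]),"y",np.percentile(y[m],[2,98]),"z",np.percentile(z[m],[2,50,98]))
print(arm.get_force())
E
```

```text
0.57 [355.3, 223.5] [ 0.5994 -0.3033  0.084 ] [ 0.599  -0.3026  0.0861]
295 x [0.1516 0.1571 0.1636] y [-0.0903 -0.0558] z [0.0841 0.0886 0.0904]
[ 0.0329  0.0554 -0.545 ]
```

View pics/w8.png

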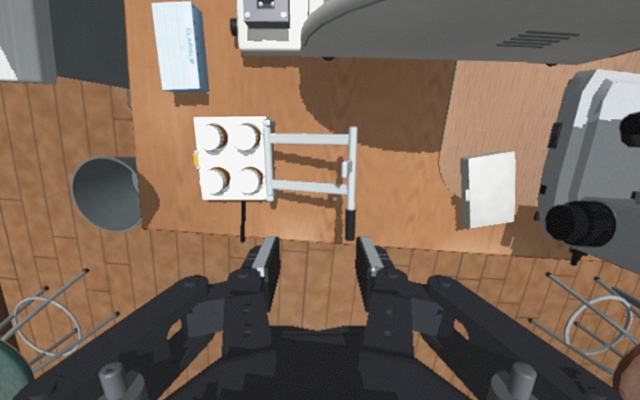

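The frame lies thrown back with its handle at (351,224), which matches the geometry. I grip it, follow the arc and press it home.

```bash
python3 - <<'E'
from m import *
np.set_printoptions(precision=4,suppress=True)
cc=np.array([.430,-.2454]); b=.079; ex=np.array([np.cos(b),np.sin(b)]); ey=np.array([-ex[1],ex[0]])
def pt(k,dz=0): 
    q=cc+ex*(.0545-.109*np.cos(k))+ey*(-.076); return [*q,.047+.109*np.sin(k)-.015+dz]
ks=np.linspace(2.8,.12,16)
print([arm.inverse_kinematics(pt(k),down(b)) is not None for k in (2.8,1.6,.1)])
arm.gripper_to(.036,30)
arm.movep(pt(2.8,.08),down(b))
print(arm.move_straight(pt(2.8),rate=.08,guard=6),arm.get_eef_pos())
arm.gripper_to(0,25); print("grip",arm.get_opening(),arm.get_force())
for k in ks[1:]:
    arm.move_straight(pt(k),rate=.12)
    if arm.get_opening()<.008 or k<.4 or k>2.5: print(round(k,2),arm.get_opening(),arm.get_force())
for k in (.06,0.02,-.02):
    print(k,arm.move_straight(pt(k),rate=.02,guard=25),arm.get_eef_pos()[2]+.015,arm.get_opening(),arm.get_force())
arm.gripper_to(.036); arm.wait(.2)
arm.move_straight(pt(0,.12),rate=.15); arm.wait(.3); print(arm.get_t())
w=arm.capture("wrist"); P=cloud(w); D=P[...,:2]-cc; x=D@ex; y=D@ey; z=P[...,2]
m=(abs(x+.055)<.015)&(y<-.058)&(y>-.092)&(z>.02)&(z<.1); print("handle top z (want .0535)",m.sum(),np.percentile(z[m],[50,90,98]) if m.any() else None)
arm.movep([.38,-.25,.30],down(np.pi/2)); w=arm.capture("wrist"); save(w,"w9")
E
```

```text
[True, True, True]
False [ 0.5932 -0.3091  0.0693]
grip 0.012224993756072779 [-0.6127 -0.0008  2.6003]
2.62 0.01192752083390587 [ 3.1271 -0.5736 -0.0815]
0.3 0.011913408723743924 [ 2.9494 -3.7808 -1.2311]
0.12 0.011701399371409274 [ 2.3876 -3.8694 -0.2402]
0.06 False 0.05356279168603159 0.011456871274486108 [ 1.5459 -3.3813  1.8937]
0.02 False 0.049006705421494566 0.011799653795588871 [ 2.8506 -3.2432 -0.4639]
-0.02 False 0.044643084377767775 0.011884147993184248 [ 2.8874 -4.2434  1.1484]
79.6417
handle top z (want .0535) 507 [0.0521 0.0535 0.0541]
```

View pics/w9.png

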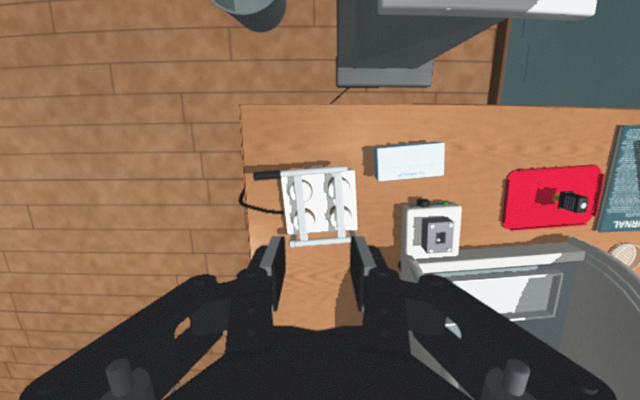

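The frame is down over the jars (handle at 268,175). Its top reads 53.5 mm, which is the closed height. I check the plug, lid and shutter numerically, then hand in.

```bash
python3 - <<'E'
from m import *
np.set_printoptions(precision=4,suppress=True)
w=arm.capture("top")
for n,z in [("lid_tray",0),("plug",.025),("slip_box",0)]:
    print(n,[(r["p"],at_z(w,r["location"],z)) for r in arm.spot_point(w,n)[:1]])
r=arm.spot_point(w,"shutter_bar")[:1]; print([(q["p"],at_depth(w,q["location"])) for q in r])
P=cloud(w); D=P[...,:2]-O; x=D@cs; y=D@ys; m=(abs(y)<.05)&(P[...,2]>.248)&(abs(x)<.08); print("bar x in cab",m.sum(),np.median(x[m]),np.median(P[m][:,2]))
arm.close_job(); print(arm.get_t())
E
```

```text
lid_tray [(0.79, array([0.4252, 0.145 , 0.    ]))]
plug [(0.63, array([0.4304, 0.1507, 0.025 ]))]
slip_box [(0.58, array([ 0.3716, -0.1104,  0.    ]))]
[(0.68, array([0.4191, 0.1444, 0.0048]))]
bar x in cab 0 nan nan
the job is handed in; nothing more can be done
the job is handed in; nothing more can be done
  return _methods._mean(a, axis=axis, dtype=dtype,
  ret = ret.dtype.type(ret / rcount)
```

I handed the job in at about 80 s: the plug is in the lid, all four jars are seated, the frame is down at its closed height and the carton has not moved; the shutter was open when last measured (about 24 s) and the cabinet still looked open at about 80 s, but my last bar reading before hand-in found nothing, so I couldn't confirm its angle then.

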